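# Hang the rivet-blank bin on the notched louver rail

### The job

Lift the blue parts bin off the stump, carry it over the notched aluminium rail of the green louvered panel, and set its rear lip over the rail so that the web under the lip drops into the rail's notch and the bin hangs fully home, then let go. The notch's place along the rail is not measured, so feel for it gently, never pressing on the panel with more than 40 newtons. Spill nothing from the bin and leave the bowl, hammer and stake where they are.

Things in the scene. Friction and masses are not known exactly. Their poses are not given: they have to be found in the camera images.
- bin: Loose blue plastic open bin on the stump, 90 mm long (x), 56 wide (y), 64 high, walls and floor 4 mm, 0.14 to 0.28 kg, smooth flat long sides to grip across from above. Origin: centre of underside; z up; +x to its back, which has the lip (50 mm wide): plate z 60 to 64 mm from the rear wall (x 45) back to x 59, then a downturn (x 55 to 59) reaching down to z 42 mm.
- bin_lip (a point): Point of the bin at x 50, y 0, z 60 mm, in the bin's axes: middle of the 10 mm slot between rear wall and downturn, at the underside of the lip plate. With the bin home it lies at the height of the rail's top edge.
- bin_web (a point): Point of the bin at x 50, y 0, z 48 mm: underside of the web, a rib 10 mm wide in y that fills the slot's middle from the lip plate down to here (yellow mark above it). Off the notch the web rides on the rail's top edge and the bin stays 12 mm high; in the notch it drops these 12 mm until the lip plate rests on the edge.
- panel: Fixed green steel louvered panel, 350 mm wide (y -115 to +235 mm), plate 130 high, front face at x 0. Origin: on the bench below the middle of the rail's range; z up; -x is its front, towards the robot. It carries a bare aluminium rail, rigid under pressure: never press the bin on the panel with over 40 N. A fixed orange bin hangs at y 137 to 193 mm, out to x -118 mm.
- rail_mid (a point): Point of the panel at x -24, y 0, z 150 mm, panel axes. The rail is an upright tongue 4 mm thick (x -26 to -22), top edge at z 150, 150 mm long, with one notch in its middle, 15 mm wide, 14 deep. It is clamped where it was last left: the notch's centre is anywhere from y -24 to +24 mm. This point is the middle of that range, not the notch; the notch is not measured: feel for it or look.
- rest_mid (a point): Point of the panel at x -27, y 0, z 98 mm: front face of the dark rest strip (z 90 to 106 mm) on which the hanging bin's rear wall leans. Let go, the bin settles leaning forward by up to about 0.1 rad.
- stump: Fixed round wooden stump slab, radius 88 mm, 50 mm high, flat top; origin: centre of its underside. The bin stands on it.
- disc_a: Loose brass disc, 28 mm across, 8 mm thick, lying in the bin; origin: centre of its underside.
- disc_b: Loose copper disc, 28 mm across, 8 mm thick, lying in the bin; origin: centre of its underside.
- bowl: Loose copper bowl, rim radius 45 mm, 45 mm high, on the bench; origin: centre of its underside. Leave alone.
- hammer: Loose hammer, 240 mm long, lying on the bench, head to its +x; origin about its middle on the bench. Leave alone.
- stake: Loose small steel doming stake, 56 mm across at the foot, 72 mm high, on the bench; origin: centre of its underside. Leave alone.
Not all that is in view belongs to the job. What is shaped like the stump but orange, red or turquoise is not meant.

How it is judged (in metres and radians):
On the way, in this order (a step that is already met when the one before it is completed fails the run):
1. the bin is lifted clear of the stump (z of bin in the frame of stump above 0.07 m), for 0.1 s.
2. the bin's lip has been carried over the rail: lip point straight above the rail's top edge, still higher than it (z of bin_lip in the frame of rail_mid between 0.006 and 0.08 m and x of bin_lip in the frame of rail_mid between -0.012 and 0.015 m and y of bin_lip in the frame of rail_mid between -0.08 and 0.08 m), for 0.02 s.
At the end, for the whole second after the job is handed in: Bin hangs with its web in the notch: lip point -6 to +4 mm from the rail's top edge in height, within 9 mm front to back, within 32 mm of mid-range along it; tilt under 0.2 rad, within 0.15 rad of parallel to the rail; at rest (under 20 mm/s); both discs in it (60 mm of its origin) (z of bin_lip in the frame of rail_mid between -0.006 and 0.004 m and x of bin_lip in the frame of rail_mid between -0.009 and 0.009 m and y of bin_lip in the frame of rail_mid between -0.032 and 0.032 m and angle between bin's own z axis and vertical below 0.2 rad and angle between the y axis of bin and the y axis of panel, either way round below 0.15 rad and linear speed of bin below 0.02 m/s and distance between each of disc_a, disc_b and bin below 0.06 m); the robot touches nothing.
It fails at once if the bin is pressed on the panel or its rail with more than 40 N (contact force between bin and panel above 40 N).
It fails at once if a disc is spilled from the bin (over 90 mm from its origin) (distance between any of disc_a, disc_b and bin above 0.09 m).
It fails at once if the bowl, hammer or stake is moved more than 30 mm (distance of any of bowl, hammer, stake from where it was at the start of the episode above 0.03 m).
It also fails if it takes over 64 s, if anything falls off the work surface, if the arm or the gripper's body presses on something with over 40 N, if the wrist force passes 120 N, or if a joint passes its speed limit or range.

### The arm

A 6-joint arm with a two-finger parallel gripper is mounted at the origin on the work surface. World frame = base frame: x ahead of the robot, y to its left, z up, the work surface at z = 0. Lengths are in mm, angles in rad, forces in N, time in s.
With the tool pointing down it reaches from about 350 to 725 mm from the base axis. Payload 6 kg.
Tool frame: the origin (TCP) lies midway between the tips of the shut fingers; the grasp point (between the pads) lies arm.hold_point_z behind it (arm.hold_point_z is the distance from the TCP to the grasp point, in mm); z points along the fingers, y is the line along which they close (so a half turn about z gives the same grasp; the last joint's range is limited). The gripper opens to 85 mm and grips with 20 to 120 N. Pads are 22 mm wide; open, the fingers measure 114 mm over their backs; the gripper's body (76 mm by 85 mm) begins 54 mm behind the grasp point. The pads swing forward as they close: fully open they stand 13 mm farther back than shut.
Start: joints at [-0.893, 0.04, 0.085, 0, -1.615, -0.334], TCP at [202.248, -564.862, 231.261] pointing down, gripper open.
Joint ranges: [-2.56, 2.56], [-1.29, 2.01], [-1.08, 1.49], [-3.29, 1.98], [-2.81, -0.18], [-2.99, 2.99]. Speed limits (rad/s): [2.57, 2.57, 3.01, 3.14, 3.14, 3.14].

### API

Orientations are given as a unit quaternion [x, y, z, w].
In Python, from cell import arm gives the robot as it stands. The module is installed in compiled form; this text tells all that it offers. Calls block until the motion is done:
- arm.reach(position, orientation): joint-space move of the TCP to a pose.
- arm.move_linear(position, frame=None, velocity=150, force_limit=None): straight line of the TCP; frame=None keeps the orientation; velocity is the mean speed in mm/s. With force_limit (N) it stops when the force on the tool has changed by that much, and returns True; else False.
- arm.set_joints(angles): joint-space move.
- arm.grip(opening): finger opening in mm; the grip force is fixed at half the most; returns when the fingers have stopped.
- arm.sleep(seconds).
- arm.solve_ik(position, orientation): joint angles nearest the present ones, or None.
- arm.get_state(): the state.
- arm.grab_frame(name): name is "side" or "top"; returns the picture (384x512x3 uint8, red, green, blue); there is no depth.
- arm.camera_model(name): a dict with "fx", "fy", "cx", "cy" (pixels), "world_to_cam" (4x4, takes a point from world to camera coordinates). Camera axes: x right, y down, z forward; pixel columns grow to the right and rows downward; lengths in mm; the calibration is good to about 2 mm. A picture is of the moment at which its call begins. camera_model takes no time and is no camera call.
A pose or a line that the arm cannot do raises arm.IKError and nothing moves.
- arm.close_job(): hands the job in; it is judged then, once.
Trained networks look in the newest picture that a camera, given by its name, has taken for a name from the list of things; names that differ only in an ending like _2 or _b are one class to them, and where a whole thing is asked for, a point or a joint stands for the part that bears it (a point fixed in the world has none). Each returns a list of dicts, best first, with "score" (0 to 1); they miss things now and then, are a little off and sometimes report something else, mostly with a low value. They report only what shows in the picture. A call takes as long as a camera call. They do not tell look-alikes from the thing itself.
- arm.cut_out(thing, camera): "region" (384x512 bool, what is visible of it) and "extent" ([left, top, right, bottom] in pixels, round what is visible of it).
- arm.place_of(thing, camera): "centre" ([column, row] in pixels: a listed point, or the origin of a listed thing).
The state is a dict: "t": time; "qpos": joint angles; "qd": joint speeds; "joint_efforts": joint torques, N m; "eef_pos": TCP position; "ee_rot": TCP orientation; "wrist_force": force on the tool from outside, world axes, zero at the start; "ft_torque": the same for the moment, N m; "opening": finger opening in mm; "finger_force": force on a finger pad.
Only numpy, scipy, OpenCV 4.12 (cv2) and the standard library are available. Lean on these libraries where they do the work, as an engineer would, in place of code of your own. Each camera call takes 0.05 s, during which the arm holds its last target. There are 200 camera calls.

## Working session

There is one attempt and no reset: what is moved stays moved. The work goes in short steps, each a Python script; the robot and the scene stay as the last script left them, time stands still between calls to the robot, and variables do not carry over. Pictures are saved under pics/ and viewed, at most 10 in all, crops included, and the job is handed in when it is done.

```bash
mkdir -p pics
cat > h.py <<'E'
import numpy as np, cv2
from cell import arm
def proj(cam,P):
    m=arm.camera_model(cam); W=np.array(m["world_to_cam"])
    p=W[:3,:3]@np.array(P,float)+W[:3,3]
    return np.array([m["fx"]*p[0]/p[2]+m["cx"],m["fy"]*p[1]/p[2]+m["cy"]])
def ray(cam,uv):
    m=arm.camera_model(cam); W=np.array(m["world_to_cam"]);R=W[:3,:3]
    d=R.T@np.array([(uv[0]-m["cx"])/m["fx"],(uv[1]-m["cy"])/m["fy"],1]); return -R.T@W[:3,3],d
def at_z(cam,uv,z):
    o,d=ray(cam,uv); return o+d*(z-o[2])/d[2]
def tri(uvs):
    A=[];b=[]
    for c,uv in uvs.items():
        o,d=ray(c,uv); d/=np.linalg.norm(d);M=np.eye(3)-np.outer(d,d);A.append(M);b.append(M@o)
    return np.linalg.solve(sum(A),sum(b))
def save(cam,name,img=None):
    im=arm.grab_frame(cam) if img is None else img
    cv2.imwrite("pics/"+name+".png",cv2.cvtColor(im,cv2.COLOR_RGB2BGR)); return im
E
python3 - <<'E'
from h import *
np.set_printoptions(precision=1,suppress=True)
s=save("side","side0");t=save("top","top0")
for c in("side","top"):
    o,_=ray(c,[256,192]);print(c,o,arm.camera_model(c)["fx"])
    for n in["bin","bin_lip","bin_web","panel","rail_mid","rest_mid","stump","disc_a","bowl","hammer","stake"]:
        print(c,n,[(np.round(d["centre"],1).tolist(),round(d["score"],2)) for d in arm.place_of(n,c)[:3]])
print(arm.hold_point_z, arm.get_state())
cv2.imwrite("pics/both.png",cv2.cvtColor(cv2.resize(np.vstack([s,t]),None,fx=.78,fy=.78),cv2.COLOR_RGB2BGR))
E
```

```text
side [ 15.7 912.1 941.5] 420.140106008416
side bin [([272.3, 176.6], 0.79)]
side bin_lip [([261.3, 158.6], 0.95)]
side bin_web [([261.8, 160.1], 0.61)]
side panel [([195.3, 233.8], 0.59), ([205.0, 326.7], 0.26)]
side rail_mid [([191.7, 198.2], 0.91)]
side rest_mid [([196.1, 209.7], 0.83)]
side stump [([279.2, 185.0], 0.93), ([323.3, 158.1], 0.83), ([226.1, 163.9], 0.75)]
side disc_a []
side bowl [([230.8, 277.9], 0.64)]
side hammer [([204.6, 328.2], 0.91)]
side stake [([277.1, 223.5], 0.86)]
top [ 209.5  -35.5 1360.8] 391.3894593820067
top bin [([301.7, 194.5], 0.63), ([297.9, 175.2], 0.26)]
top bin_lip [([297.5, 176.7], 0.64)]
top bin_web [([298.3, 179.1], 0.97)]
top panel [([205.5, 159.2], 0.89)]
top rail_mid []
top rest_mid [([198.3, 158.9], 0.94)]
top stump [([306.2, 199.3], 0.95), ([367.6, 226.4], 0.86), ([307.4, 134.3], 0.67)]
top disc_a [([300.1, 188.8], 0.47), ([303.2, 194.8], 0.45), ([119.8, 215.5], 0.21)]
top bowl [([171.7, 216.0], 0.63), ([199.4, 156.5], 0.43)]
top hammer [([120.9, 215.4], 0.64), ([297.3, 176.3], 0.5), ([298.0, 189.2], 0.35)]
top stake [([245.6, 219.6], 0.59), ([300.2, 187.8], 0.56)]
18.700000000000003 {'t': 1.2, 'qpos': array([-0.9,  0. ,  0.1, -0. , -1.6, -0.3]), 'qd': array([-0., -0.,  0.,  0.,  0.,  0.]), 'joint_efforts': array([  0. , -36.8,  34.7,   6.9,  -0. ,   0. ]), 'eef_pos': array([ 202.2, -564.9,  231.2]), 'ee_rot': array([-0.2,  1. ,  0. , -0. ]), 'wrist_force': array([-0.2,  0.3, -0.2]), 'ft_torque': array([0., 0., 0.]), 'finger_force': 0.0, 'opening': 85.42893796592581}
```

View pics/side0.png

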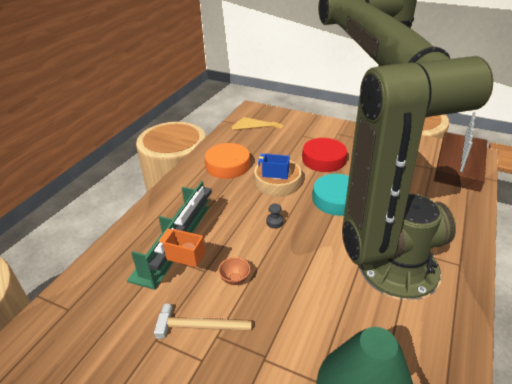

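View pics/top0.png

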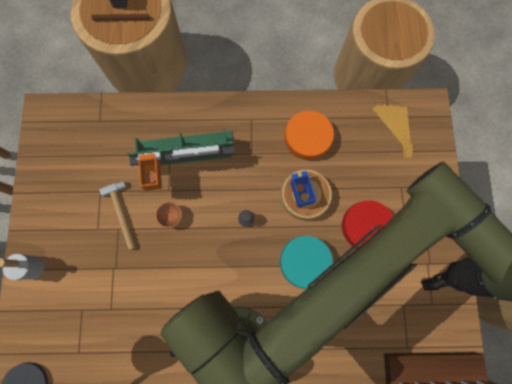

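The picture shows the blue bin on the wooden stump at side (275,166) and top (303,189), and the panel at top (185,150) with the orange bin at its left. 

Candidates at the top camera:
- **Blue bin:** (303,189), chosen because it is the only blue one and stands on wood.
- **Orange bin:** (149,172), fixed to the panel.
- **Stump-like discs:** orange (310,134), red (368,224) and turquoise (307,262), none of them meant.

Next come close crops and poses.

Run:
```python
from h import *
np.set_printoptions(precision=1,suppress=True)
s=cv2.imread("pics/side0.png");t=cv2.imread("pics/top0.png")
R=lambda im,x,y,w,h:cv2.resize(im[y:y+h,x:x+w],(400,300),interpolation=cv2.INTER_CUBIC)
cv2.imwrite("pics/crop0.png",np.vstack([np.hstack([R(t,275,165,60,45),R(s,245,145,60,45)]),np.hstack([R(t,125,112,112,84),R(s,130,182,112,84)])]))
T=lambda a,b:tri({"side":a,"top":b})
print("bin",T([272.3,176.6],[301.7,194.5]),"lip",T([261.3,158.6],[297.5,176.7]),"web",T([261.8,160.1],[298.3,179.1]))
print("stump",T([279.2,185],[306.2,199.3]),"panel",T([195.3,233.8],[205.5,159.2]),"rest",T([196.1,209.7],[198.3,158.9]))
print("rail z150",at_z("side",[191.7,198.2],150))
print("lip z110",at_z("top",[297.5,176.7],110),at_z("side",[261.3,158.6],110),"org z50",at_z("top",[301.7,194.5],50),at_z("side",[272.3,176.6],50))
for n,c in(("panel","top"),("bin","top"),("stump","top"),("panel","side"),("bin","side"),("stump","side")):
    for d in arm.cut_out(n,c)[:2]:
        m=d["region"].astype(np.uint8); r=cv2.minAreaRect(cv2.findNonZero(m)); print(n,c,round(d["score"],2),d["extent"],m.sum(),cv2.boxPoints(r).tolist())
```

```text
bin [ 490.2 -224.7   29.6] lip [ 528.3 -202.8  113. ] web [ 524.7 -205.4  105.2]
stump [ 477.6 -248.6  -20.8] panel [626.2 112.5  -9.6] rest [595.  124.9 112.7]
rail z150 [611.3 120.7 150. ]
lip z110 [ 527.1 -203.7  110. ] [ 532.3 -206.7  110. ] org z50 [ 479.3 -223.5   50. ] [ 486.4 -198.7   50. ]
panel top 0.79 [127.5, 132.0, 236.6, 189.8] 3295 [[126.34428405761719, 137.78688049316406], [231.2950897216797, 128.2458953857422], [236.1311492919922, 181.44261169433594], [131.1803436279297, 190.9835968017578]]
bin top 0.83 [290.5, 169.3, 312.5, 207.7] 598 [[286.9449462890625, 173.8165283203125], [306.85321044921875, 167.84405517578125], [316.98162841796875, 201.60552978515625], [297.0733642578125, 207.5780029296875]]
bin top 0.21 [280.5, 173.8, 328.3, 221.8] 1254 [[275.3652648925781, 179.98989868164062], [321.5491638183594, 165.405517578125], [335.7103576660156, 210.24935913085938], [289.5264587402344, 224.833740234375]]
stump top 0.9 [275.7, 234.8, 332.3, 290.1] 1975 [[268.0350646972656, 259.2288818359375], [306.7793884277344, 223.8536376953125], [337.4134216308594, 257.40521240234375]
[... 319 characters left out ...]
59375], [162.40347290039062, 308.415283203125]]
panel side 0.24 [260.4, 151.7, 290.6, 177.5] 680 [[256.3770446777344, 175.85247802734375], [258.5409851074219, 152.0491943359375], [289.4671936035156, 154.86065673828125], [287.3032531738281, 178.6639404296875]]
bin side 0.7 [257.9, 152.1, 290.7, 182.0] 686 [[259.0, 153.0], [289.0, 153.0], [289.0, 178.0], [259.0, 178.0]]
stump side 0.86 [301.5, 136.1, 347.3, 173.4] 1289 [[302.0, 137.0], [346.0, 137.0], [346.0, 171.0], [302.0, 171.0]]
stump side 0.84 [311.7, 175.2, 350.4, 217.9] 1221 [[309.46160888671875, 211.3076934814453], [314.55389404296875, 170.56922912597656], [348.4000244140625, 174.8000030517578], [343.3077392578125, 215.53846740722656]]
```

View pics/crop0.png

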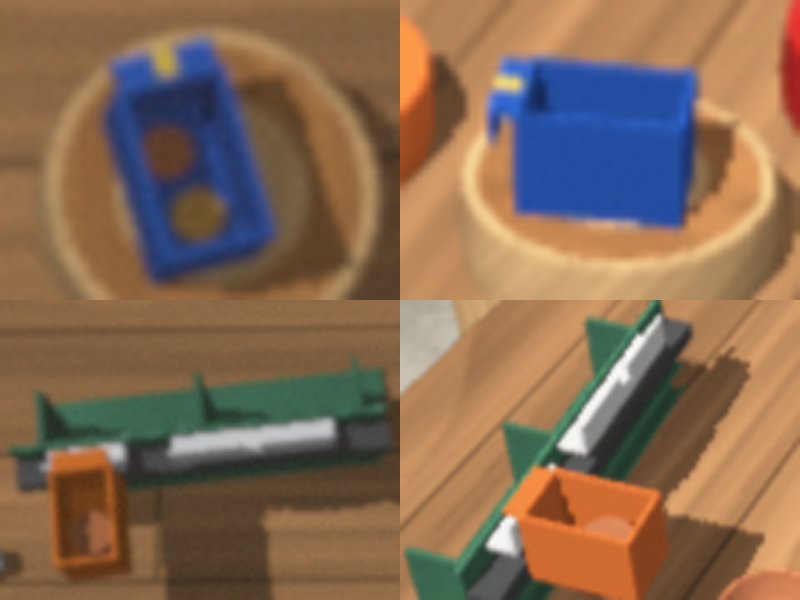

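The crops confirm the choice: the blue bin on wood, with the yellow web mark at its back (top about (299,174)) and two discs in it. The bright rail runs from top (173,153) to (219,150), and a small notch shows in its middle near side (193,204). I'll fit box models of the bin and rail to the colour masks in both views.

```bash
cat > fit.py <<'E'
from h import *
from scipy.optimize import minimize
K=6
def box(x,y,z): return np.array([[a,b,c] for a in x for b in y for c in z],float)
def render(cam,boxes,p,off):
    im=np.zeros((384*K,512*K),np.uint8); c,s=np.cos(p[2]),np.sin(p[2]); R=np.array([[c,-s,0],[s,c,0],[0,0,1]])
    for b in boxes:
        q=np.array([proj(cam,R@v+[p[0],p[1],0]) for v in b]); q=((q+.5)*K-.5)
        cv2.fillConvexPoly(im,cv2.convexHull(np.round(q*16).astype(np.int32)),255,shift=4)
    return cv2.resize(im,(512,384),interpolation=cv2.INTER_AREA)/255.
def fit(boxes,masks,p0):
    def cost(p): return sum(np.abs(render(c,boxes,[p[0]*100,p[1]*100,p[2]],0)-m).sum() for c,m in masks.items())
    x0=np.array([p0[0]/100,p0[1]/100,p0[2]]); best=None
    for k in range(3):
        sim=np.vstack([x0]+[x0+d for d in np.diag([.08,.08,.06])*(1 if k%2==0 else -1)])
        r=minimize(cost,x0,method="Nelder-Mead",options=dict(initial_simplex=sim,xatol=1e-4,fatol=.05,maxiter=150)); x0=r.x
    return np.array([x0[0]*100,x0[1]*100,x0[2]]),r.fun
def bin_boxes(z0): return [box((-45,45),(-28,28),(z0,z0+64)),box((45,59),(-25,25),(z0+60,z0+64)),box((55,59),(-25,25),(z0+42,z0+64))]
def bluemask(im,roi):
    h=cv2.cvtColor(im,cv2.COLOR_RGB2HSV); m=((h[...,0]>105)&(h[...,0]<130)&(h[...,1]>130)).astype(np.uint8)
    out=np.zeros_like(m); x0,y0,x1,y1=roi; out[y0:y1,x0:x1]=m[y0:y1,x0:x1]
    n,l,st,_=cv2.connectedComponentsWithStats(out); out=(l==1+np.argmax(st[1:,4])).astype(np.uint8)
    cs,_=cv2.findContours(out,cv2.RETR_EXTERNAL,cv2.CHAIN_APPROX_NONE); cv2.drawContours(out,cs,-1,1,-1)
    return cv2.morphologyEx(out,cv2.MORPH_CLOSE,np.ones((3,3),np.uint8)).astype(float)
E
python3 - <<'E'
from fit import *
np.set_printoptions(precision=3,suppress=True)
s=cv2.cvtColor(cv2.imread("pics/side0.png"),cv2.COLOR_BGR2RGB);t=cv2.cvtColor(cv2.imread("pics/top0.png"),cv2.COLOR_BGR2RGB)
def white(im,roi):
    v=np.clip((im.min(2).astype(float)-90)/(185-90),0,1); sat=im.max(2).astype(int)-im.min(2); v[sat>45]=0
    x0,y0,x1,y1=roi; o=np.zeros_like(v); o[y0:y1,x0:x1]=v[y0:y1,x0:x1]; 
    n,l,st,_=cv2.connectedComponentsWithStats((o>.35).astype(np.uint8)); b=1+np.argmax(st[1:,4])
    return o*cv2.dilate((l==b).astype(np.uint8),np.ones((3,3)))
W={"top":white(t,(165,143,224,160)),"side":white(s,(172,180,222,230))}
B={"top":bluemask(t,(280,160,325,215)),"side":bluemask(s,(250,145,300,190))}
print({k:v.sum() for k,v in W.items()},{k:v.sum() for k,v in B.items()})
for c in (["top","side"],["top"],["side"]):
    for zl in(106,115) :
        print("rail",c,zl,fit([box((-26,-22),(-75,75),(zl,150))],{k:W[k] for k in c},(630,122,.09)))
    print("bin",c,fit(bin_boxes(50),{k:B[k] for k in c},(490,-215,.25)))
E
```

```text
{'top': np.float64(239.09473684210528), 'side': np.float64(253.72631578947366)} {'top': np.float64(528.0), 'side': np.float64(597.0)}Traceback (most recent call last):
  File "<stdin>", line 14, in <module>
  File "fit.py", line 16, in fit
    r=minimize(cost,x0,method="Nelder-Mead",options=dict(initial_simplex=sim,xatol=1e-4,fatol=.05,maxiter=150)); x0=r.x
    res = _minimize_neldermead(fun, x0, args, callback, bounds=bounds,
                               **options)
    fxr = func(xr)
    fx = function(np.copy(x), *(wrapper_args + args))
  File "fit.py", line 12, in cost
    def cost(p): return sum(np.abs(render(c,boxes,[p[0]*100,p[1]*100,p[2]],0)-m).sum() for c,m in masks.items())
                        ~~~^^^^^^^^^^^^^^^^^^^^^^^^^^^^^^^^^^^^^^^^^^^^^^^^^^^^^^^^^^^^^^^^^^^^^^^^^^^^^^^^^^^^^
  File "fit.py", line 12, in <genexpr>
    def cost(p): return sum(np.abs(render(c,boxes,[p[0]*100,p[1]*100,p[2]],0)-m).sum() for c,m in masks.items())
                                   ~~~~~~^^^^^^^^^^^^^^^^^^^^^^^^^^^^^^^^^^^^
  File "fit.py", line 8, in render
    q=np.array([proj(cam,R@v+[p[0],p[1],0]) for v in b]); q=((q+.5)*K-.5)
                ~~~~^^^^^^^^^^^^^^^^^^^^^^^
  File "h.py", line 4, in proj
    m=arm.camera_model(cam); W=np.array(m["world_to_cam"])
ValueError: time passes only in moves, steps and waits
```

```bash
python3 - <<'E'
s=open("h.py").read()
s=s.replace("def proj","M={c:arm.camera_model(c) for c in('side','top')}\ndef proj",1).replace("m=arm.camera_model(cam);","m=M[cam];")
open("h.py","w").write(s)
E
cat > est.py <<'E'
from fit import *
np.set_printoptions(precision=3,suppress=True)
s=cv2.cvtColor(cv2.imread("pics/side0.png"),cv2.COLOR_BGR2RGB);t=cv2.cvtColor(cv2.imread("pics/top0.png"),cv2.COLOR_BGR2RGB)
def white(im,roi):
    v=np.clip((im.min(2).astype(float)-90)/(185-90),0,1); sat=im.max(2).astype(int)-im.min(2); v[sat>45]=0
    x0,y0,x1,y1=roi; o=np.zeros_like(v); o[y0:y1,x0:x1]=v[y0:y1,x0:x1]; 
    n,l,st,_=cv2.connectedComponentsWithStats((o>.35).astype(np.uint8)); b=1+np.argmax(st[1:,4])
    return o*cv2.dilate((l==b).astype(np.uint8),np.ones((3,3)))
W={"top":white(t,(165,143,224,160)),"side":white(s,(172,180,222,230))}
B={"top":bluemask(t,(280,160,325,215)),"side":bluemask(s,(250,145,300,190))}
for c in (["top","side"],["top"],["side"]):
    for zl in(106,115) :
        print("rail",c,zl,fit([box((-26,-22),(-75,75),(zl,150))],{k:W[k] for k in c},(630,122,.09)))
    print("bin",c,fit(bin_boxes(50),{k:B[k] for k in c},(490,-215,.25)))
pan=[]
for im,c,(x,y) in((t,"top",(165,130)),(s,"side",(165,178))):
    r=im[y:y+48,x:x+64].copy(); pan.append(cv2.resize(r,(400,300),interpolation=cv2.INTER_NEAREST))
    w=cv2.applyColorMap((255*W[c][y:y+48,x:x+64]).astype(np.uint8),2); pan.append(cv2.resize(w,(400,300),interpolation=cv2.INTER_NEAREST))
save("","crop1",np.vstack([np.hstack(pan[:2]),np.hstack(pan[2:])]))
E
timeout 500 python3 est.py
```

```text
rail ['top', 'side'] 106 (array([640.921, 135.66 ,   0.114]), np.float64(220.90980392156862))
rail ['top', 'side'] 115 (array([639.792, 134.659,   0.108]), np.float64(201.03075335397318))
bin ['top', 'side'] (array([ 484.459, -224.184,    0.339]), np.float64(214.39607843137253))
rail ['top'] 106 (array([641.829, 134.315,   0.103]), np.float64(40.59938080495356))
rail ['top'] 115 (array([640.568, 134.368,   0.11 ]), np.float64(39.52383900928792))
bin ['top'] (array([ 487.852, -221.234,    0.198]), np.float64(135.30196078431374))
rail ['side'] 106 (array([636.598, 134.654,   0.077]), np.float64(162.60577915376678))
rail ['side'] 115 (array([633.657, 143.382,   0.097]), np.float64(106.91599587203302))
bin ['side'] (array([ 484.469, -225.029,    0.349]), np.float64(71.36862745098038))
```

View pics/crop1.png

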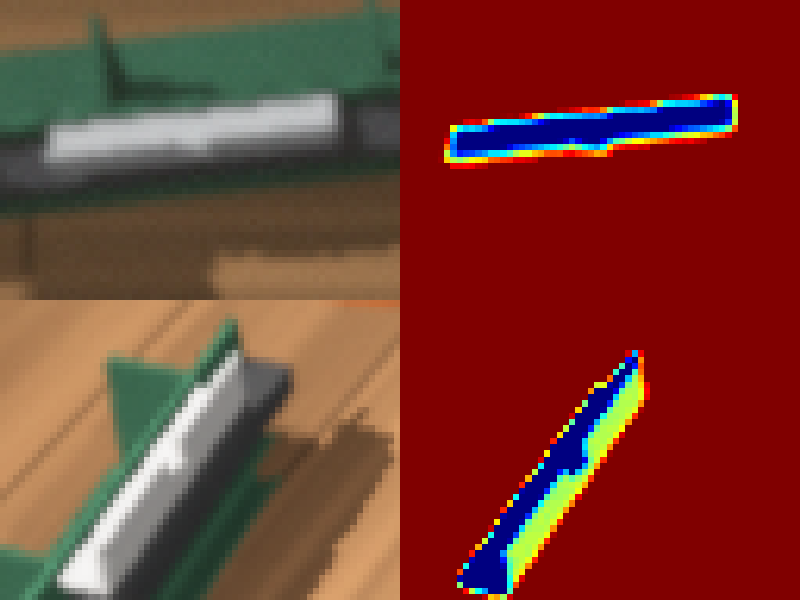

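The crop shows the rail is thicker than a plain tongue, since a bright band lies behind the grey front face. So the front top edge is the grey/white border in the side view, from about (181,219) to (203,189.5), with the notch dip at side (192.5,202.3) and top (195,153.5). I'll use those and redo the blue mask.

```bash
cat > est2.py <<'E'
from fit import *
np.set_printoptions(precision=3,suppress=True)
s=cv2.cvtColor(cv2.imread("pics/side0.png"),cv2.COLOR_BGR2RGB);t=cv2.cvtColor(cv2.imread("pics/top0.png"),cv2.COLOR_BGR2RGB)
print("notch dip",tri({"side":[192.5,202.3],"top":[194.9,153.3]}))
a,b=at_z("side",[181.3,219.1],150),at_z("side",[202.9,189.5],150);print("front edge",a,b,np.linalg.norm(a-b),"yaw",np.arctan2(-(a-b)[0],(a-b)[1]))
def bm(im,roi):
    x0,y0,x1,y1=roi; r=im.astype(float); m=((r[...,2]>1.25*r[...,0])&(r[...,2]>1.15*r[...,1])).astype(np.uint8)
    o=np.zeros_like(m);o[y0:y1,x0:x1]=m[y0:y1,x0:x1]; o=cv2.morphologyEx(o,cv2.MORPH_CLOSE,np.ones((5,5),np.uint8))
    cs,_=cv2.findContours(o,cv2.RETR_EXTERNAL,cv2.CHAIN_APPROX_NONE); c=max(cs,key=cv2.contourArea);o[:]=0;cv2.drawContours(o,[c],-1,1,-1);return o.astype(float)
B={"top":bm(t,(280,160,325,215)),"side":bm(s,(250,145,300,190))}
print({k:v.sum() for k,v in B.items()})
P={}
for c in (["top","side"],["top"],["side"]):
    P[c[0]+str(len(c))]=p,f=fit(bin_boxes(50),{k:B[k] for k in c},(485,-220,.29)); print("bin",c,p,f)
p=P["top2"][0];pan=[]
for im,c,(x,y) in((t,"top",(275,160)),(s,"side",(245,140))):
    m=(render(c,bin_boxes(50),p,0)>.5).astype(np.uint8)
    for q in(m,B[c].astype(np.uint8)):
        r=cv2.resize(im[y:y+48,x:x+64],(400,300),interpolation=cv2.INTER_NEAREST); mm=cv2.resize(q[y:y+48,x:x+64],(400,300),interpolation=cv2.INTER_NEAREST)
        cs,_=cv2.findContours(mm,cv2.RETR_EXTERNAL,cv2.CHAIN_APPROX_NONE); cv2.drawContours(r,cs,-1,(0,255,0),1); pan.append(r)
save("","crop2",np.vstack([np.hstack(pan[:2]),np.hstack(pan[2:])]))
E
timeout 500 python3 est2.py
```

```text
notch dip [601.973 131.219 145.064]
front edge [589.035 211.741 150.   ] [602.046  71.011 150.   ] 141.32994210150275 yaw 0.09219113348702249
{'top': np.float64(617.0), 'side': np.float64(658.0)}
bin ['top', 'side'] [ 485.482 -222.738    0.275] 89.09019607843138
bin ['top'] [ 486.308 -222.958    0.254] 52.129411764705885
bin ['side'] [ 485.443 -222.093    0.287] 33.0
```

View pics/crop2.png

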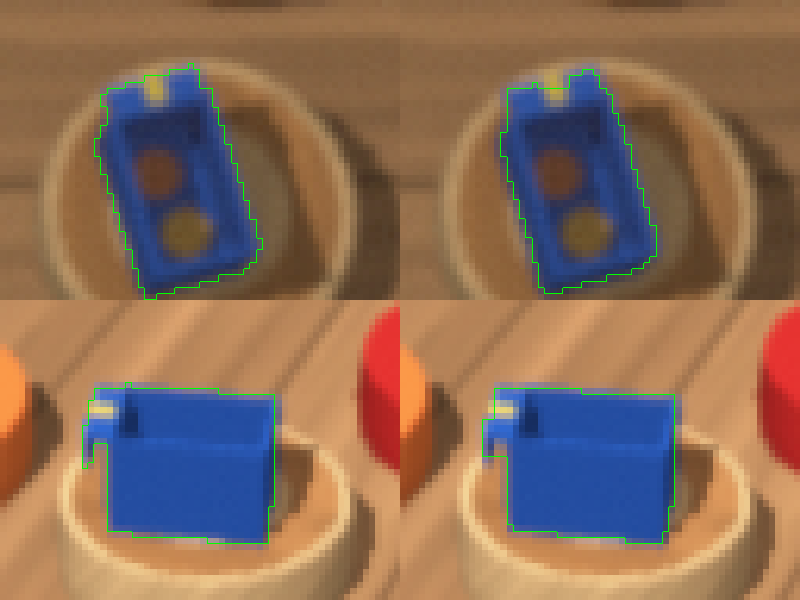

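The model outline matches the bin closely in both views: bin at (485.5, -222.5), yaw 0.28. The notch is near (600, 131), with rail yaw about 0.093. Now I'll grasp and lift.

```bash
cat > g.py <<'E'
from h import *
from scipy.spatial.transform import Rotation as Rn
np.set_printoptions(precision=2,suppress=True)
GX,GZ=8.,40.-18.7   # TCP in bin axes
SG=-1
def quat(yaw):
    c,s=np.cos(yaw),np.sin(yaw); y=np.array([-s,c,0])*SG; z=np.array([0,0,-1.]); return Rn.from_matrix(np.array([np.cross(y,z),y,z]).T).as_quat()
def tcp(bx,by,bz,yaw): return np.array([bx+GX*np.cos(yaw),by+GX*np.sin(yaw),bz+GZ])
def st():
    s=arm.get_state(); print("t %.1f"%s["t"],s["eef_pos"],"F",s["wrist_force"],"open %.1f ff %.1f"%(s["opening"],s["finger_force"])); return s
E
python3 - <<'E'
import g; from g import *
for sg in(-1,1):
    g.SG=sg
    print(sg,arm.solve_ik(tcp(485.5,-222.5,50,.28),quat(.28)),arm.solve_ik(tcp(552,127,120,.093),quat(.093)))
E
python3 - <<'E'
import g; from g import *
b=(485.5,-222.5,50,.28)
js=[]
for sg in(-1,1):
    g.SG=sg; j=arm.solve_ik(tcp(*b),quat(.28)); j2=arm.solve_ik(tcp(552,127,120,.093),quat(.093))
    js.append((9 if j is None or j2 is None else max(abs(j[5]),abs(j2[5])),sg))
g.SG=min(js)[1]; print("SG",g.SG)
P=tcp(*b);q=quat(.28)
arm.reach(P+[0,0,130],q); arm.move_linear(P+[0,0,50],velocity=150); print(arm.move_linear(P,velocity=60,force_limit=8)); st()
arm.grip(50); arm.sleep(.3); st()
arm.move_linear(P+[0,0,100],velocity=80); arm.sleep(.2); st()
save("side","side1")
E
```

```text
-1 [-0.05 -0.08 -0.33  0.   -1.32  1.9 ] [ 0.57 -0.02 -0.14  0.   -1.45  1.09]
1 [-0.05 -0.08 -0.33  0.   -1.32 -1.24] [ 0.57 -0.02 -0.14  0.   -1.45 -2.05]
SG -1
False
t 5.1 [ 493.48 -220.39   71.83] F [ 0.55 -0.49 -0.32] open 85.3 ff 0.0
t 5.8 [ 493.62 -220.33   72.02] F [0.23 1.06 6.04] open 55.7 ff 63.9
t 7.4 [ 493.05 -220.24  170.9 ] F [ 0.31  0.4  -1.89] open 55.5 ff 63.3
```

View pics/side1.png

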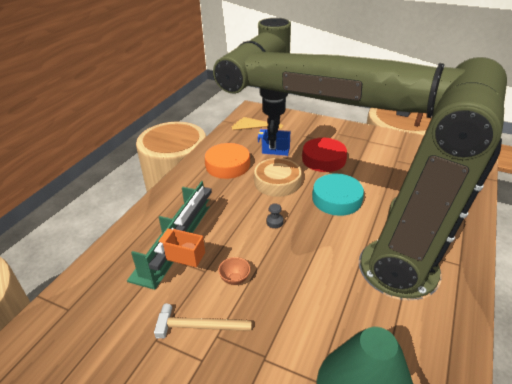

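The picture shows the bin held level at (276,143), clear of the stump. Next I'll carry it to the front of the rail and touch its rear wall gently on the rail's front face to find the rail's depth.

```bash
cat >> g.py <<'E'
YAW=.093; EX=np.array([np.cos(YAW),np.sin(YAW),0]); EY=np.array([-EX[1],EX[0],0]); N=np.array([600.,131,150])
def pt(dx,dy,lipz): # TCP for: lip point at N + dx*EX + dy*EY, lipz above rail edge
    return N+EX*(dx-50+GX)+EY*dy+np.array([0,0,lipz-60+GZ+.7])
def rel(p): # inverse
    d=np.array(p)-pt(0,0,0); return np.array([d@EX,d@EY,d[2]])
E
python3 - <<'E'
from g import *
p=arm.get_state()["eef_pos"]
arm.move_linear([p[0]-10,p[1],220],velocity=80)
A=pt(-25,0,60); arm.move_linear(A,frame=quat(YAW),velocity=120); arm.sleep(.3)
arm.move_linear(pt(-25,0,26),velocity=80); arm.sleep(.3); s=st(); print(rel(s["eef_pos"]))
F0=s["wrist_force"]
r=arm.move_linear(pt(12,0,26),velocity=20,force_limit=4); s=st(); print(r,rel(s["eef_pos"]),s["wrist_force"]-F0)
save("top","top2");save("side","side2")
E
```

```text
t 12.5 [533.46 124.88 138.45] F [ 0.24  0.85 -2.87] open 55.8 ff 63.4
[-24.82   0.09  26.45]
t 13.9 [564.91 127.75 136.67] F [ 0.31 -1.34 -2.62] open 55.5 ff 63.3
True [ 6.76  0.02 24.67] [ 0.07 -2.19  0.25]
```

Run:
```python
from g import *
s=cv2.imread("pics/side2.png");t=cv2.imread("pics/top2.png")
R=lambda im,x,y,w,h:cv2.resize(im[y:y+h,x:x+w],(400,400),interpolation=cv2.INTER_CUBIC)
cv2.imwrite("pics/crop3.png",np.hstack([R(t,160,125,70,70),R(s,155,165,70,70)]))
arm.sleep(.3);x=st();print(rel(x["eef_pos"]))
```

```text
t 14.3 [564.55 127.56 135.91] F [-0.69 -0.14 -2.84] open 55.4 ff 63.3
[ 6.39 -0.13 23.91]
```

View pics/crop3.png

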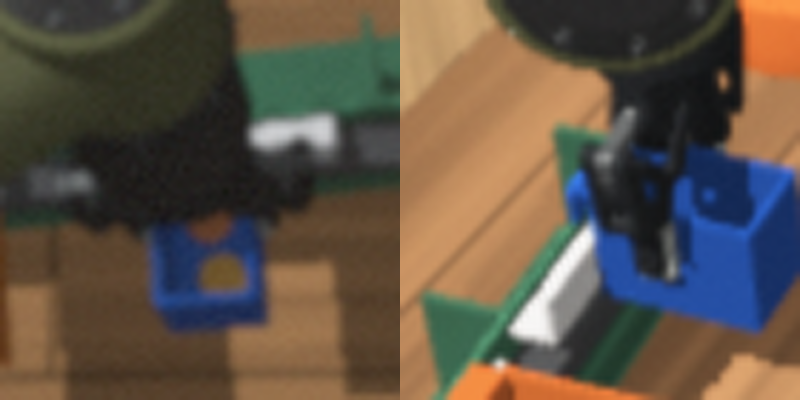

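The crop shows the lip over and behind the bright rail, with the rear wall close against its front, which matches a touch 6.5 mm past my estimate (rail front at x≈601.5). I'll back off 3 mm to centre the slot and feel downward in small taps along the rail.

```bash
cat > tap.py <<'E'
from g import *
import sys
DX=float(sys.argv[1]); lo=float(sys.argv[2])
arm.move_linear(pt(DX,0,24),velocity=30); arm.sleep(.2); print(rel(arm.get_state()["eef_pos"]))
for dy in map(float,sys.argv[3:]):
    arm.move_linear(pt(DX,dy,18),velocity=40); arm.sleep(.1); F0=arm.get_state()["wrist_force"]
    r=arm.move_linear(pt(DX,dy,lo),velocity=20,force_limit=5); s=arm.get_state(); z=rel(s["eef_pos"])
    print("dy",dy,r,z,"dF",s["wrist_force"]-F0,"t %.1f"%s["t"])
    if z[2]<7: break
E
python3 tap.py 3.4 -2 0 3 -3
```

```text
[ 3.41 -0.   24.05]
dy 0.0 True [ 3.4  -0.05  0.03] dF [-0.78  0.88  6.52] t 16.0
```

The bin dropped right home on the first tap: lip at +0.03 mm with a 6.5 N stop. A gentle sideways check will confirm the web is held in the notch before I let go.

Run:
```python
from g import *
z0=rel(arm.get_state()["eef_pos"])
arm.move_linear(pt(3.4,0,.8),velocity=20)
for d in(6,-6):
    r=arm.move_linear(pt(3.4,d,.8),velocity=15,force_limit=5); print(d,r,rel(arm.get_state()["eef_pos"])); 
    arm.move_linear(pt(3.4,0,.8),velocity=20)
arm.sleep(.2);st();save("side","side3")
```

```text
6 True [3.23 4.39 0.29]
-6 True [ 3.3  -0.66  0.34]
t 17.8 [561.43 127.27 112.55] F [ 0.21 -0.77 -0.28] open 55.6 ff 64.2
```

The play is 5.0 mm (-0.7 to +4.4), exactly notch 15 minus web 10. I'll centre the bin, lower it, release and retreat.

Run:
```python
from g import *
arm.move_linear(pt(3.4,1.9,.8),velocity=20)
print(arm.move_linear(pt(3.4,1.9,-1),velocity=10,force_limit=3)); st()
arm.grip(85); arm.sleep(.3); st()
p=arm.get_state()["eef_pos"]
print(arm.move_linear([p[0],p[1],p[2]+110],velocity=80,force_limit=10)); arm.sleep(.3); st()
j=arm.get_state()["qpos"].copy(); j[0]-=.7; arm.set_joints(j); arm.sleep(.5); st()
s=save("side","side4");t=save("top","top4")
R=lambda im,x,y,w,h:cv2.resize(im[y:y+h,x:x+w],(400,400),interpolation=cv2.INTER_CUBIC)
save("","crop4",np.hstack([R(t,150,120,80,80),R(s,145,170,80,80)]))
print([(c,n,[(np.round(d["centre"],1).tolist(),round(d["score"],2)) for d in arm.place_of(n,c)[:2]]) for c in("side","top") for n in("bin_lip","bowl","stake")])
print("expected lip",[proj(c,N+EX*3.4+EY*1.9) for c in("side","top")])
```

```text
True
t 18.3 [561.46 129.37 112.34] F [-1.47 -0.02  4.09] open 55.7 ff 64.3
t 19.0 [560.89 129.1  111.08] F [-0.2  -0.28  0.01] open 85.1 ff 0.0
False
t 20.8 [560.85 129.08 220.95] F [0.56 0.28 0.55] open 85.2 ff 0.0
t 22.8 [ 512.19 -262.43  220.96] F [-0.02 -0.23 -0.57] open 84.8 ff 0.0
[('side', 'bin_lip', [([193.3, 201.9], 0.76)]), ('side', 'bowl', [([234.5, 275.8], 0.9)]), ('side', 'stake', [([279.4, 222.3], 0.89)]), ('top', 'bin_lip', [([194.6, 151.8], 0.75)]), ('top', 'bowl', [([170.3, 218.6], 0.65)]), ('top', 'stake', [])]
expected lip [array([191.79, 201.37]), array([194.02, 152.3 ])]
```

View pics/crop4.png

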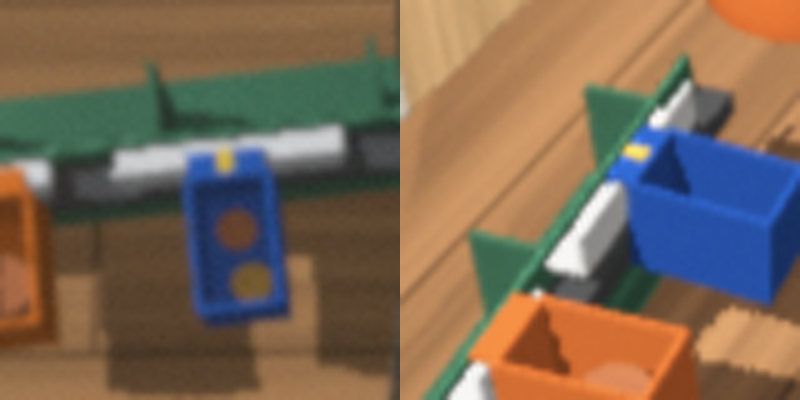

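The bin hangs level on the rail with its lip at top (194.6,151.8), parallel to it. Both discs are inside and the arm is clear, so I'm handing in.

```bash
python3 -c "
from cell import arm
print(arm.close_job())"
```

```text
the job is handed in; nothing more can be done
None
```

The blue bin hangs fully home with its web in the notch, both discs are inside, the arm is clear and the job was handed in at about 23 s; the hand-in call returned no verdict.

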